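# Draw out the cutter carrier with the hook and turn its tin

## Task

With the hook tool from its rest, catch the ring of the wooden carrier under the wire rack and drag the carrier straight out over the worktop until all of it is clear of the rack's mouth, touching the carrier only with the hook. Lay the hook back in its rest the way it lay, then lift the tin insert clear of the carrier by its wooden grip, turn it half a turn so that its one big compartment faces the ring, and lower it fully home in the carrier before letting go. Leave the mug, the jar and the rolling pin where they stand.

Things in the scene. Friction and masses are not known exactly. Their poses are not given: they have to be found in the camera images.
- bay_mouth (a point): Fixed rack: two light wooden sides 290 mm long, 55 mm high, 14 mm thick, 136 mm apart inside, closed back, steel corner posts and a roof of steel wires 112 mm above the worktop. No floor: the carrier slides on the worktop. This point is on the worktop in the middle of the open mouth; its x axis points into the rack, so pulling out is along -x; z is up.
- carrier: Open light wooden box, 160 mm (x) by 124 mm (y), 42 mm high, walls and floor 5 mm, loose, about 0.4 kg empty; 6 mm play to each side in the rack. Origin at the centre of its underside; its x axis points into the rack, the ring is on its -x end. At the start its ring end lies 60 to 85 mm inside the mouth.
- ring (a point): Centre of the steel pull ring, which lies level 30 mm above the worktop, fixed to the carrier 32 mm ahead of its -x end (112 mm from the carrier's origin). Hole 36 mm across, bar 8 mm thick. Axes as the carrier's.
- carrier_floor (a point): Centre of the carrier's inner floor, 5 mm above its underside; axes as the carrier's.
- hook_grip (a point): Centre of the hook tool's wooden handle, a square bar 120 mm long (x), 22 by 22 mm: grip it here, from above, across the handle. x points along the handle towards the hook, z is up as it lies in the rest. A steel rod 8 mm thick runs on level to 130 mm from here, then bends straight down.
- hook: The same hook tool, 0.12 kg, 195 mm long; origin under the middle of the handle, 11 mm below the handle's centre; axes as hook_grip's.
- hook_tip (a point): Lower end of the hook's downward prong (8 mm thick), 130 mm ahead (x) of the handle's centre and 41 mm below it.
- rest_seat (a point): Fixed dark wooden tool rest, base 110 by 60 mm, 10 mm high, with two open-topped forks 12 mm thick, 43 mm before and behind its middle, 75 mm high, saddles 56 mm above the worktop, about 30 mm wide. This point is where the handle's centre belongs, 67 mm above the worktop, midway between the forks; x points the way the hook points, z up.
- insert_mid (a point): Middle of the tin insert, 44 mm above its underside (seated: 49 mm above the worktop). A wooden grip stands across its middle, centred: 70 mm long (y), 12 mm thick (x), from 38 to 88 mm above the underside; take it from above across its thickness. z up. Seated, this point is 44 mm above carrier_floor.
- insert: The same insert, about 0.25 kg; origin at the centre of its underside. Tray 132 by 96 mm at the foot, 144 by 108 mm at the rim, 46 mm high, walls leaning outward; 3 mm play all round at the carrier's rim. A thin wall across the middle, under the grip, and a lengthwise one in the +x half: two small compartments at the +x end, one big one at the -x end.
- insert_small_end (a point): Point at the insert's small-compartment end, 60 mm towards its +x from insert_mid. At the start this end faces the ring.
- mug: Brown mug 88 mm across, 85 mm high, a red brush handle standing out to 130 mm; origin at the centre of its underside.
- jar: Glass jar 84 mm across, 120 mm high; origin at the centre of its underside.
- pin: Wooden rolling pin lying down, 264 mm long along its x, 50 mm thick; origin below its middle, on the worktop.
Mind the look-alikes: they are no part of the job. Of the things that look like the insert, the largest one is meant. There is more than one size of the part that bears rest_seat; the job needs the largest.

How it is judged:
On the way, in this order (a step that is already met when the one before it is completed fails the run):
1. the hook's prong stands in the ring while the carrier is still in the rack (horizontal distance between hook_tip and ring below 0.022 m and z of hook_tip in the frame of ring below -0.003 m and x of carrier in the frame of bay_mouth above 0.1 m), for 0.1 s.
2. the carrier is wholly out of the mouth with the hook still in its ring (horizontal distance between hook_tip and ring below 0.022 m and z of hook_tip in the frame of ring below -0.003 m and x of carrier in the frame of bay_mouth below -0.08 m), for 0.1 s.
3. the hook lies back in its rest, let go (horizontal distance between hook_grip and rest_seat below 0.02 m and z of hook_grip in the frame of rest_seat between -0.006 and 0.006 m and x of hook_tip in the frame of rest_seat above 0.09 m and contact force between the fingers and hook below 0.3 N), for 0.2 s.
4. the insert is lifted clear of the carrier (z of insert_mid in the frame of carrier_floor above 0.085 m), for 0.1 s.
At the end, for the whole second after the job is handed in: Carrier wholly outside the mouth (origin over 80 mm out); insert level in it (within 10 mm of centre, height -6 to +4 mm, tilt under 0.06 rad), small compartments away from the ring; hook in its rest pointing as before (within 20 mm level, 6 mm high); all released and at rest (all of step 3 and x of carrier in the frame of bay_mouth below -0.08 m and x of insert_small_end in the frame of carrier above 0.045 m and horizontal distance between insert_mid and carrier_floor below 0.01 m and z of insert_mid in the frame of carrier_floor between 0.038 and 0.048 m and angle between insert_mid's own z axis and vertical below 0.06 rad and contact force between the fingers and insert below 0.3 N and linear speed of each of insert, carrier, hook below 0.02 m/s); the robot touches nothing.
It fails at once if the gripper or arm pushes the carrier (over 2 N) (contact force between any of the fingers, the arm and carrier above 2 N).
It fails at once if the insert is let go more than 20 mm above its seat (z of insert_mid in the frame of carrier_floor above 0.064 m and contact force between the fingers and insert below 0.1 N).
It fails at once if the carrier is tipped over 0.3 rad (angle between carrier's own z axis and vertical above 0.3 rad).
It fails at once if the mug, jar or rolling pin is moved over 30 mm (distance of any of mug, jar, pin from where it was at the start of the episode above 0.03 m).
It also fails if it takes over 72 s, if anything falls off the work surface, if the arm or the gripper's body presses on something with over 40 N, if the wrist force passes 120 N, or if a joint passes its speed limit or range.

## Robot

A 6-joint arm with a two-finger parallel gripper is mounted at the origin on the work surface. World frame = base frame: x ahead of the robot, y to its left, z up, the work surface at z = 0. Lengths are in m, angles in rad, forces in N, time in s.
With the tool pointing down it reaches from about 0.425 to 0.95 m from the base axis. Payload 3.5 kg.
Tool frame: the origin (TCP) lies midway between the tips of the shut fingers; the grasp point (between the pads) lies 19 mm behind it; z points along the fingers, y is the line along which they close (so a half turn about z gives the same grasp; the last joint's range is limited). The gripper opens to 85 mm and grips with 20 to 120 N. Pads are 22 mm wide; open, the fingers measure 114 mm over their backs; the gripper's body (76 mm by 85 mm) begins 54 mm behind the grasp point. The pads swing forward as they close: fully open they stand 13 mm farther back than shut.
Start: joints at [-1.271, 0.286, 1.577, -0, 1.279, -0.15], TCP at [0.294, -0.608, 0.231] pointing down, gripper open.
Joint ranges: [-2.77, 2.77], [-0.9, 2.22], [0.21, 2.48], [-1.53, 4.67], [0.24, 2.81], [-2.84, 2.84]. Speed limits (rad/s): [2.79, 2.79, 3.14, 3.14, 3.14, 3.14].

## Interface

Orientations are given as a unit quaternion [w, x, y, z].
In Python, from rig import status, vision, bot gives the robot as it stands.
- The arm moves only by the tool play_rows, never from a script. Its argument "motion" is a list that holds one entry, the list of rows, each a list of 5 numbers: the shift along the tool's x, y, z in mm, then the turn about the tool's z in degrees, then the finger opening in mm, from 0 to 85.4. In form: [[[tx, ty, tz, turn, jaw], ...]]. A call has 1 to 20 rows; each row shifts and turns the commanded pose from where the row before left it, along the tool's axes as they then stand; what a row does not reach is not made up. A row lasts 1/10 s, in which the tool goes at most 50 mm and 8.59 degrees, less where a joint would pass 70% of its speed; a pose out of reach is approached as far as the arm can. A call with a gripper value outside its range is refused whole. The fingers move at their own pace and stop on an object; "squeeze" is the grip in N (left out, the last holds). Time passes only in rows, so rows that do not move let the fingers close. It gives the time, the measured TCP pose, the force, the opening and the grip force at its end, in the units of the state.
- status.sense(): the state, without advancing time (a new reading comes with each control period).
- vision.read_camera(name): name is "scene" or "top" or "wrist"; returns a dict with "frame" (420x560x3 uint8, red, green, blue), "fovy" (degrees; the focal length in pixels is half the picture's height over the tangent of half this angle, whatever the lens; pixels are square), "cx", "cy" (the principal point, pixels), "rvec" (rotation vector, rad) and "tvec" (3), from world to camera coordinates, as OpenCV has them. Camera axes: x right, y down, z forward; pixel columns grow to the right and rows downward; lengths in m; the calibration is good to about 2 mm. A picture is of the moment at which its call begins. There is no depth.
- bot.sign_off(): hands the job in; it is judged then, once.
The state is a dict: "time": time; "q": joint angles; "joint_vel": joint speeds; "tau": joint torques, N m; "tool_pos": TCP position; "ee_rot": TCP orientation; "wrist_force": force on the tool from outside, world axes, zero at the start; "moment": the same for the moment, N m; "width": finger opening in m; "finger_force": force on a finger pad.
Only numpy, scipy, OpenCV 4.12 (cv2) and the standard library are available. Lean on these libraries where they do the work, as an engineer would, in place of code of your own. Each camera call takes 0.05 s, during which the arm holds its last target. There are 200 camera calls.

## Working session

There is one attempt and no reset: what is moved stays moved. The work goes in short steps, Python scripts to look and compute and a tool call to move; the robot and the scene stay as the last step left them, time stands still between calls to the robot, and variables do not carry over. Pictures are saved under pics/ and viewed, at most 10 in all, crops included, and the job is handed in when it is done.

Besides the shell and the picture viewer there is one more tool, called after ">>>" in YAML: its name, and indented under it one key for each argument. play_rows: Moves the arm, as the interface text tells. Its arguments: {"type":"object","properties":{"motion":{"type":"array","items":{"type":"array","items":{"type":"array","items":{"type":"number"}}}},"squeeze":{"type":"number"}},"required":["motion"]}

```bash
ls; mkdir -p pics; cat > h.py <<'E'
import numpy as np, cv2
from rig import status, vision, bot
def cam(n):
    c=vision.read_camera(n); R=cv2.Rodrigues(np.array(c["rvec"],float))[0]; t=np.array(c["tvec"],float).ravel()
    f=c["frame"].shape[0]/2/np.tan(np.radians(c["fovy"])/2)
    return dict(im=c["frame"],R=R,t=t,f=f,cx=c["cx"],cy=c["cy"],o=-R.T@t)
def ray(c,u,v):
    d=c["R"].T@np.array([(u-c["cx"])/c["f"],(v-c["cy"])/c["f"],1.]); return d/np.linalg.norm(d)
def plane(c,u,v,z):
    d=ray(c,u,v); return c["o"]+d*(z-c["o"][2])/d[2]
def proj(c,p):
    q=c["R"]@np.array(p,float)+c["t"]; return c["f"]*q[0]/q[2]+c["cx"],c["f"]*q[1]/q[2]+c["cy"]
def tri(*obs):
    A=np.zeros((3,3));b=np.zeros(3)
    for c,u,v in obs:
        d=ray(c,u,v);P=np.eye(3)-np.outer(d,d);A+=P;b+=P@c["o"]
    return np.linalg.solve(A,b)
def save(n,im,s=1): cv2.imwrite("pics/"+n+".png",cv2.resize(im[:,:,::-1],None,fx=s,fy=s,interpolation=cv2.INTER_CUBIC))
E
python3 - <<'E'
from h import *
import pickle
d={}
for n in("scene","top"):
    c=cam(n);d[n]=c;save(n+"0",c["im"],1.42);print(n,c["o"],c["f"],c["cx"],c["cy"],c["R"].round(2).tolist())
pickle.dump(d,open("c0.pkl","wb"));s=status.sense();print(s)
E
```

```text
pics
scene [1.27667108 0.24098709 0.86293323] 397.7887025206641 279.58948619735185 205.73653581489623 [[-0.38, 0.93, 0.01], [0.65, 0.27, -0.71], [-0.66, -0.26, -0.71]]
top [ 0.48046146 -0.04762777  1.27042148] 463.59922022535767 276.0895104141138 213.09929919812367 [[0.0, -1.0, 0.01], [-1.0, -0.0, -0.05], [0.05, -0.01, -1.0]]
{'time': 0.1, 'q': array([-1.27101259e+00,  2.87133611e-01,  1.57804334e+00,  2.38336152e-05,
        1.27861118e+00, -1.50028303e-01]), 'joint_vel': array([ 0.00029855,  0.00073268, -0.0037854 ,  0.00060234, -0.00017459,
       -0.00043697]), 'tau': array([ 1.29757558e-03, -4.07297266e+01, -2.93698740e+01, -1.02176484e-04,
        3.39698083e-03,  6.89619188e-07]), 'tool_pos': array([ 0.29332262, -0.6072692 ,  0.23004091]), 'ee_rot': array([-1.09551392e-03,  9.74815251e-01,  2.23011259e-01, -7.07432169e-05]), 'wrist_force': array([-0.4364438 ,  0.31110652, -0.03776301]), 'moment': array([ 0.01584242, -0.02773438, -0.04527501]), 'finger_force': 0.0, 'width': 0.08519241636516592}
```

View pics/scene0.png

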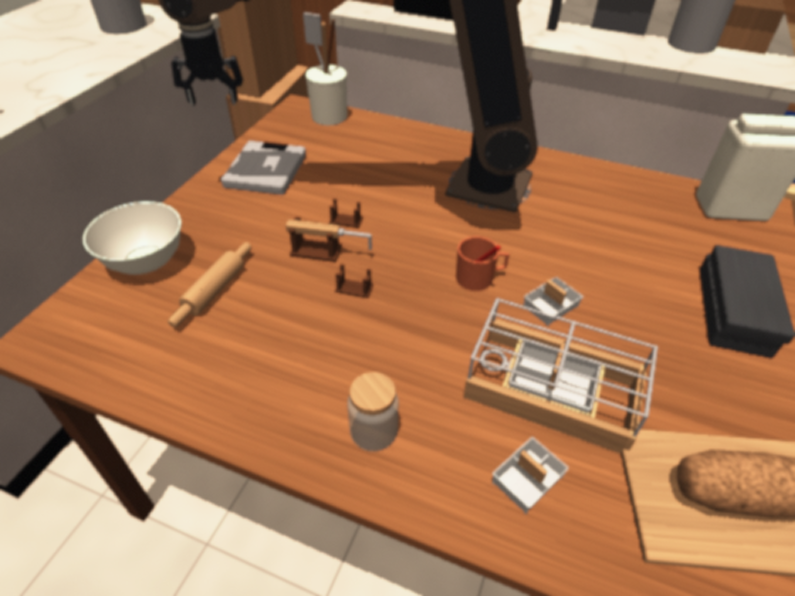

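View pics/top0.png

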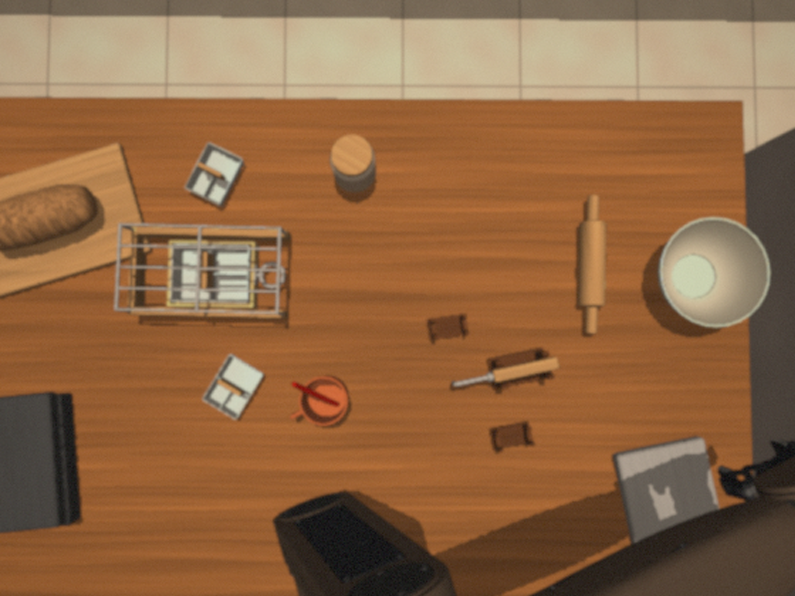

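Scene (1.42× zoom) and top views:
- **Rests:** three dark ones, with top-view pixels small (448,327), large with the hook (520,368) and small (512,435). I choose the one with the hook, which is the largest.
- **Inserts:** two small trays at (215,175) and (233,386), and the largest one in the carrier at (210,272). I choose the one in the carrier.
- **Rack:** its mouth faces right (−y) at about x=285.

```bash
python3 - <<'E'
from h import *
import pickle
d=pickle.load(open("c0.pkl","rb"));T=d["top"];S=d["scene"]
k=1.42
P=lambda u,v,z:plane(T,u/k,v/k,z).round(3)
print("handle back",P(557,363,.067),"front",P(494,378,.067),"bend",P(455,386,.067))
print("rest",P(520,368,.04))
print("mouth roof corners",P(281,228,.112),P(284,314,.112),"back",P(120,226,.112),P(118,310,.112))
print("ring",P(269,275,.03),"insert grip",P(206,272,.09))
print("tri handle back",tri((T,557/k,363/k),(S,290/k,229/k)),"bend",tri((T,455/k,386/k),(S,371/k,236/k)))
a=T["im"][225:305,300:400];b=S["im"][140:220,190:280]
a=cv2.resize(a,None,fx=4,fy=4);b=cv2.resize(b,None,fx=4,fy=4)
save("rest_crop",np.hstack([a,b[:, :360]]))
E
```

```text
handle back [ 0.435 -0.358  0.067] front [ 0.407 -0.243  0.067] bend [ 0.393 -0.172  0.067]
rest [ 0.424 -0.296  0.04 ]
mouth roof corners [0.674 0.141 0.112] [0.521 0.134 0.112] back [0.676 0.425 0.112] [0.528 0.425 0.112]
ring [0.598 0.176 0.03 ] insert grip [0.597 0.278 0.09 ]
tri handle back [ 0.43264828 -0.35801997  0.05378395] bend [ 0.39193309 -0.17154263  0.061629  ]
```

View pics/rest_crop.png

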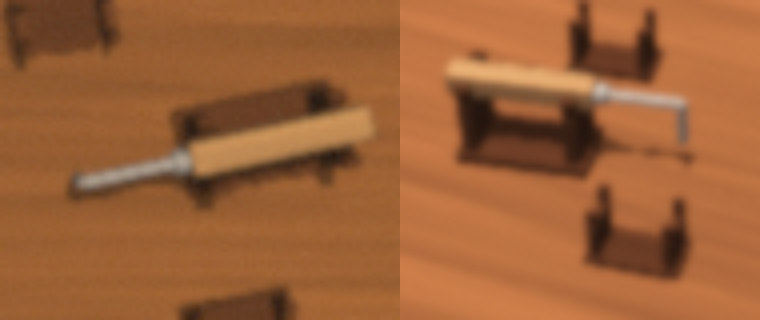

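The crop confirms the choice. The hook lies on the large rest, with its handle from (190,160) to (372,122) in the crop and the prong bend at (78,185).

>>> play_rows:
  motion:
    - [[0,0,0,-8.55,85],[0,0,0,-8.55,85],[0,0,0,-8.55,85],[0,0,0,-8.55,85],[0,0,0,-8.55,85],[0,0,0,-8.55,85],[0,0,0,-8.55,85],[0,0,0,-8.55,85],[0,0,0,-8.5,85],[34,24,0,0,85],[34,24,0,0,85],[34,24,0,0,85],[34,24,0,0,85],[34,24,0,0,85],[34,24,0,0,85],[34,24,0,0,85],[33,24,0,0,85],[0,0,0,0,85]]

```text
time: 1.9
tool_pos: [0.4224, -0.2972, 0.2308]
ee_rot: [-0.001, 0.623, 0.782, 0.001]
wrist_force: [-0.1, -0.5, -0.4]
width: 0.0852
finger_force: 0.0
```

```bash
cat >> h.py <<'E'
def pose():
    s=status.sense();w,x,y,z=s["ee_rot"]
    from scipy.spatial.transform import Rotation as Ro
    R=Ro.from_quat([x,y,z,w]).as_matrix();return np.array(s["tool_pos"]),R,np.degrees(np.arctan2(R[1,0],R[0,0])),s
E
python3 - <<'E'
from h import *
p,R,psi,s=pose();print(p.round(4),psi,s["q"].round(2),s["time"])
c=cam("wrist");save("w1",c["im"],1.42);print(c["o"],c["R"].round(2).tolist(),c["f"])
import pickle;pickle.dump(c,open("w1.pkl","wb"))
print(proj(c,[.421,-.3,.067]),proj(c,[.392,-.172,.067]))
E
```

```text
[ 0.4224 -0.2972  0.2308] 102.96518290941793 [-0.81 -0.07  1.96  0.    1.25 -1.04] 1.9
[ 0.40570611 -0.22611786  0.37286372] [[0.97, 0.23, 0.0], [0.22, -0.93, 0.29], [0.07, -0.28, -0.96]] 347.290612931088
(np.float64(278.10653022312437), np.float64(192.8803792323406)) (np.float64(278.6940010684065), np.float64(32.72986930097903))
```

View pics/w1.png

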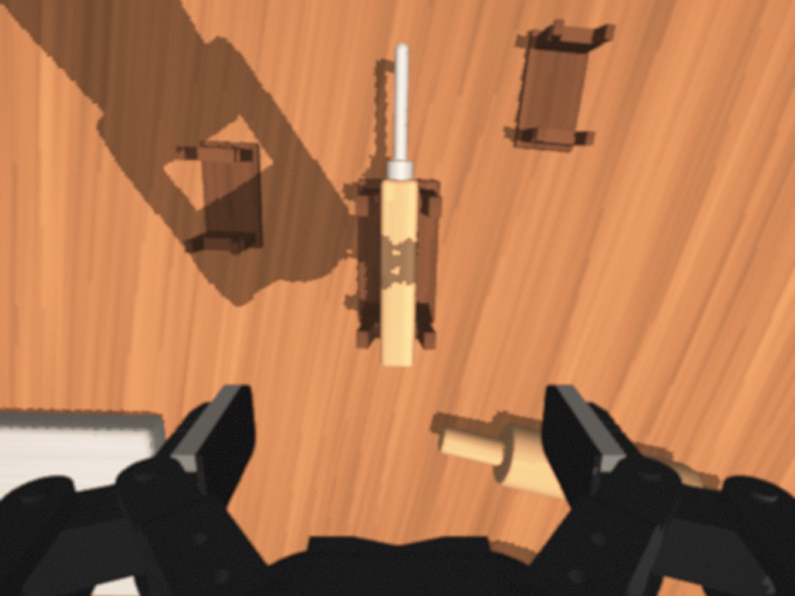

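Wrist view: the handle runs from (399,180) to (397,365) and the prong bend is at (402,45). The fork posts are at rows 195 and 340, with the fingers symmetric about the handle.

```bash
python3 - <<'E'
from h import *
import pickle
w=pickle.load(open("w1.pkl","rb"));d=pickle.load(open("c0.pkl","rb"));T=d["top"]
k=1.42
for n,wu,tu in(("front",(399,180),(347.5,265)),("back",(397,365),(393,255.5)),("bend",(402,47),(319.8,271.2))):
    print(n,tri((w,wu[0]/k,wu[1]/k),(T,*tu)).round(4),plane(w,wu[0]/k,wu[1]/k,.078).round(4),plane(T,*tu,.078).round(4))
for n,u in(("fork FL",(364,190)),("FR",(433,190)),("RL",(363,340)),("RR",(429,340))): print(n,plane(w,u[0]/k,u[1]/k,.075).round(4))
for hs in [w["im"]]:
    h=cv2.cvtColor(hs,cv2.COLOR_RGB2HSV)
    m=((h[...,0]>12)&(h[...,0]<25)&(h[...,2]>200)&(h[...,1]<140)).astype(np.uint8);m[:,:200]=0;m[:,350:]=0;m[:110]=0;m[262:]=0
    cs,_=cv2.findContours(m,0,2);c=max(cs,key=cv2.contourArea);print(cv2.minAreaRect(c),cv2.contourArea(c))
E
```

```text
front [ 0.4102 -0.2427  0.0614] [ 0.4102 -0.242   0.078 ] [ 0.4109 -0.2399  0.078 ]
back [ 0.4355 -0.3573  0.0763] [ 0.4355 -0.3565  0.078 ] [ 0.4354 -0.357   0.078 ]
bend [ 0.3946 -0.1705  0.0622] [ 0.3958 -0.1734  0.078 ] [ 0.3949 -0.1688  0.078 ]
fork FL [ 0.3913 -0.2525  0.075 ]
FR [ 0.4311 -0.2432  0.075 ]
RL [ 0.4104 -0.3456  0.075 ]
RR [ 0.452 -0.336  0.075]
((279.9598388671875, 228.04823303222656), (23.132808685302734, 60.28253173828125), 1.123302698135376) 1282.5
```

>>> play_rows:
  motion:
    - [[-2,0,40,-0.4,85],[0,0,40,0,85],[0,0,40,0,85],[0,0,30,0,85],[0,0,20,0,85],[0,0,14,0,85],[0,0,0,0,85],[0,0,0,0,15],[0,0,0,0,15],[0,0,0,0,15],[0,0,0,0,15],[0,0,0,0,15],[0,0,0,0,15],[0,0,0,0,15]]
  squeeze: 50

```text
time: 3.35
tool_pos: [0.4225, -0.3039, 0.0484]
ee_rot: [0.001, 0.622, 0.783, -0.0]
wrist_force: [-1.1, 0.5, 5.7]
width: 0.0212
finger_force: 50.9
```

>>> play_rows:
  motion:
    - [[0,0,-15,0,15],[0,0,-35,0,15],[0,0,-40,0,15],[0,0,-30,6.6,15],[0,0,0,6.6,15],[33,25,0,0,15],[33,25,0,0,15],[33,25,0,0,15],[33,25,0,0,15],[33,25,0,0,15],[33,25,0,0,15],[33,25,0,0,15],[0,0,0,0,15],[0,0,0,0,15],[0,0,0,0,15]]

```text
time: 4.85
tool_pos: [0.5964, -0.0731, 0.1664]
ee_rot: [-0.001, 0.708, 0.706, -0.001]
wrist_force: [0.1, 0.7, -1.3]
width: 0.0213
finger_force: 50.1
```

```bash
python3 - <<'E'
from h import *
import pickle
p,R,psi,s=pose();print(p.round(4),psi,s["q"].round(2),s["time"],s["width"])
T=cam("top");S=cam("scene");W=cam("wrist");pickle.dump(dict(top=T,scene=S,wrist=W),open("c1.pkl","wb"))
a=cv2.resize(T["im"][140:240,70:270],None,fx=4,fy=4,interpolation=2)
b=cv2.resize(S["im"][200:330,270:470],None,fx=2,fy=2,interpolation=2);b2=cv2.resize(W["im"],(346,260))
save("c1",np.vstack([a[:, :],np.hstack([b,np.zeros((260,54,3),np.uint8),b2])[:200]]))
E
```

```text
[ 0.5964 -0.0731  0.1664] 89.84740571645418 [-0.29  0.19  1.82 -0.    1.14 -0.29] 4.85 0.021302104654998755
```

View pics/c1.png

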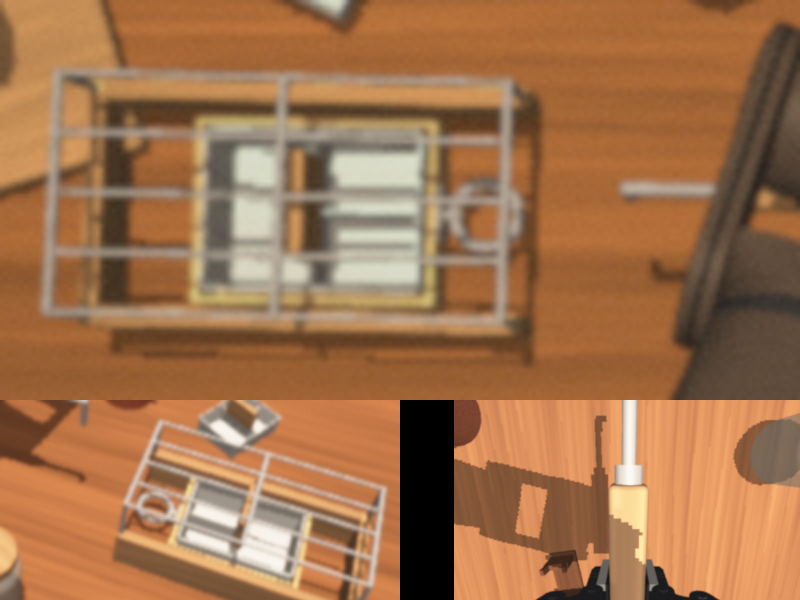

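The top crop shows the ring at (485,215), the carrier rim corners at (197,118), (440,122), (437,308), (192,303), and the hook's bend at (622,189). In the scene crop the ring is at (155,510).

```bash
python3 - <<'E'
from h import *
import pickle
d=pickle.load(open("c1.pkl","rb"));T=d["top"];S=d["scene"]
t=lambda u,v:(70+u/4,140+v/4)
print("ring tri",tri((T,*t(485,215)),(S,270+155/2,200+110/2)).round(4),"plane",plane(T,*t(485,215),.03).round(4),plane(S,347.5,255,.03).round(4))
for q in((197,118),(440,122),(437,308),(192,303)): print("carrier",plane(T,*t(*q),.042).round(4))
for q in((510,97),(515,331),(90,80),(90,312)): print("side",plane(T,*t(*q),.055).round(4))
for q in((507,86),(503,316),(60,76),(47,312)): print("roof",plane(T,*t(*q),.112).round(4))
print("bend top",plane(T,*t(622,189),.1664+.019+.004).round(4))
E
```

```text
ring tri [0.5983 0.1715 0.0232] plane [0.5975 0.1708 0.03  ] [0.6039 0.1715 0.03  ]
carrier [0.6605 0.3607 0.042 ]
carrier [0.6584 0.1993 0.042 ]
carrier [0.5345 0.1996 0.042 ]
carrier [0.5374 0.3615 0.042 ]
side [0.6733 0.1508 0.055 ]
side [0.519  0.1458 0.055 ]
side [0.6836 0.4271 0.055 ]
side [0.5307 0.4236 0.055 ]
roof [0.6712 0.1435 0.112 ]
roof [0.5265 0.1443 0.112 ]
roof [0.6765 0.4237 0.112 ]
roof [0.5283 0.4282 0.112 ]
bend top [0.598  0.0628 0.1894]
```

>>> play_rows:
  motion:
    - [[0,-1,30,0.7,15],[0,0,35,0,15],[0,0,25,0,15],[0,0,4,0,15],[25,0,0,0,15],[30,0,0,0,15],[30,0,0,0,15],[20,0,0,0,15],[6,0,0,0,15],[0,0,0,0,15],[0,0,0,0,15]]

```text
time: 6.1
tool_pos: [0.5984, 0.0373, 0.0741]
ee_rot: [0.001, 0.712, 0.702, 0.0]
wrist_force: [-0.1, -0.2, -1.4]
width: 0.0212
finger_force: 50.0
```

```bash
python3 - <<'E'
from h import *
import pickle
p,R,psi,s=pose();print(p.round(4),psi,s["time"],s["wrist_force"])
T=cam("top");S=cam("scene");W=cam("wrist");pickle.dump(dict(top=T,scene=S,wrist=W),open("c2.pkl","wb"))
a=cv2.resize(T["im"][160:225,120:220],None,fx=4,fy=4,interpolation=2)
b=cv2.resize(S["im"][220:285,310:410],None,fx=4,fy=4,interpolation=2);b2=cv2.resize(W["im"],(400,300))
save("c2",np.vstack([np.hstack([a,b]),np.hstack([b2,b2*0])]))
E
```

```text
[0.5984 0.0373 0.0741] 89.13501808309279 6.1 [-0.13603098 -0.17760806 -1.38820873]
```

View pics/c2.png

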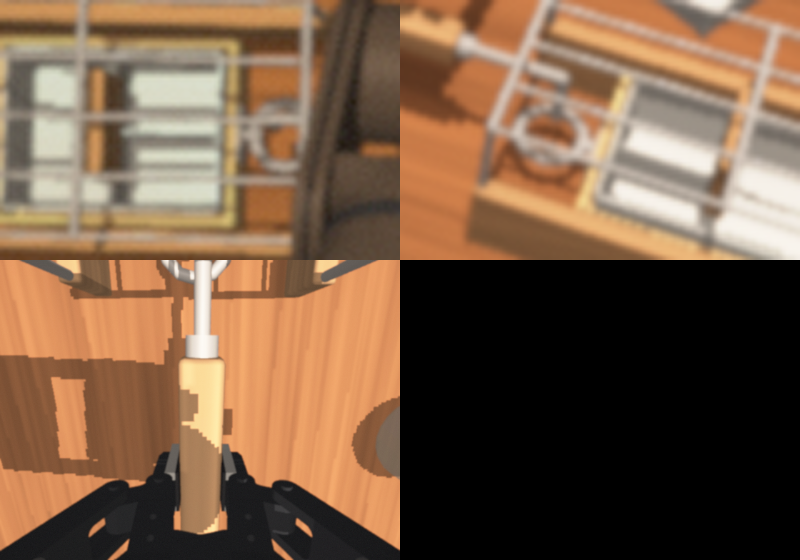

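>>> play_rows:
  motion:
    - [[0,-4,0,0,15],[0,0,10,0,15],[0,0,12,0,15],[0,0,10,0,15],[0,0,6,0,15],[0,0,0,0,15],[0,0,0,0,15]]

```text
time: 6.95
tool_pos: [0.5939, 0.0384, 0.035]
ee_rot: [-0.0, 0.712, 0.702, -0.0]
wrist_force: [-0.2, 0.2, -1.5]
width: 0.0214
finger_force: 50.1
```

```bash
python3 - <<'E'
from h import *
import pickle
p,R,psi,s=pose();print(p.round(4),psi,s["time"],s["wrist_force"])
S=cam("scene");W=cam("wrist")
b=cv2.resize(S["im"][220:285,310:410],None,fx=6,fy=6,interpolation=2);b2=W["im"][:200,180:380]
b2=cv2.resize(b2,(195,195))
save("c3",np.hstack([b[:, :],np.vstack([b2,b2*0])]))
for z in(.013,.03,.055):print(proj(S,[p[0]+.0032,p[1]+.132,z]))
print("ring",proj(S,[.5975,.170,.03]))
E
```

```text
[0.5939 0.0384 0.035 ] 89.17501123455006 6.95 [-0.22990092  0.1867759  -1.53992349]
(np.float64(346.92593213660103), np.float64(256.92805864888885))
(np.float64(347.76955698833115), np.float64(252.98408829112418))
(np.float64(349.0457579283195), np.float64(247.0178123243332))
ring (np.float64(347.57583104641697), np.float64(253.0350389844051))
```

View pics/c3.png

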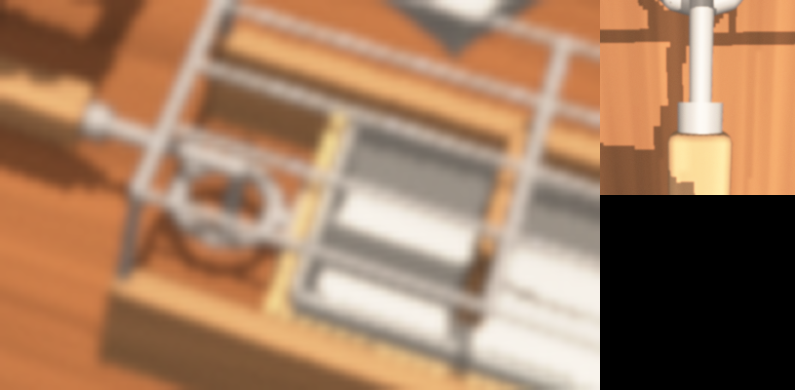

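The prong stands inside the ring, seen as the dark bar at (232,190) in the crop. Next I pull the carrier out.

>>> play_rows:
  motion:
    - [[-5,0,0,0,15],[-8,0,0,0,15],[-10,0,0,0,15],[-15,0,0,0,15],[-15,0,0,0,15],[-15,0,0,0,15],[-15,0,0,0,15],[-15,0,0,0,15],[-15,0,0,0,15],[-15,0,0,0,15],[-15,0,0,0,15],[-15,0,0,0,15],[-15,0,0,0,15],[-15,0,0,0,15],[-15,0,0,0,15],[-15,0,0,0,15],[-15,0,0,0,15],[-15,0,0,0,15],[-13,0,0,0,15],[-8,0,0,0,15]]

```text
time: 9.05
tool_pos: [0.59, -0.2321, 0.0354]
ee_rot: [0.0, 0.712, 0.702, -0.0]
wrist_force: [-0.6, 3.8, -0.2]
width: 0.0213
finger_force: 50.1
```

>>> play_rows:
  motion:
    - [[-5,0,0,0,15],[-2,0,0,0,15],[0,0,0,0,15],[0,0,0,0,15]]

```text
time: 9.45
tool_pos: [0.5901, -0.2379, 0.0356]
ee_rot: [0.001, 0.712, 0.702, -0.0]
wrist_force: [0.2, 1.4, -0.6]
width: 0.0214
finger_force: 50.1
```

```bash
python3 - <<'E'
from h import *
import pickle
p,R,psi,s=pose();print(p.round(4),psi,s["time"],s["wrist_force"],s["q"].round(2))
T=cam("top");S=cam("scene");pickle.dump(dict(top=T,scene=S),open("c4.pkl","wb"))
a=cv2.resize(T["im"][140:240,180:380],None,fx=4,fy=4,interpolation=2)
b=cv2.resize(S["im"][130:230,200:400],None,fx=2,fy=2,interpolation=2)
save("c4",np.vstack([a,np.hstack([b,b*0])]))
E
```

```text
[ 0.5901 -0.2379  0.0356] 89.2292042993656 9.45 [ 0.24199205  1.42997809 -0.63678834] [-0.54  0.42  1.79 -0.    0.93 -0.53]
```

View pics/c4.png

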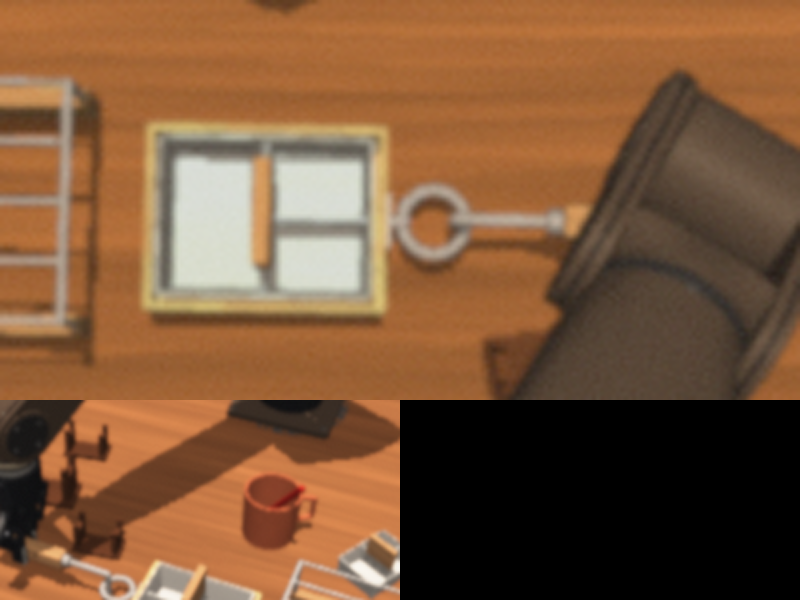

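The carrier is out, its back rim at column 148 well clear of the mouth at column 70, with the prong in the ring at (455,220). The next moves free the prong and carry the hook back above the rest.

>>> play_rows:
  motion:
    - [[6,0,0,0,15],[6,0,0,0,15],[0,0,0,0,15],[0,0,-15,0,15],[0,0,-25,0,15],[0,0,-35,0,15],[0,0,-35,0,15],[0,0,-25,0,15],[0,0,0,-7,15],[0,0,0,-6.8,15],[-8,-36,0,0,15],[-8,-36,0,0,15],[-8,-36,0,0,15],[-7,-36,0,0,15],[-7,-36,0,0,15],[0,0,0,0,15],[0,0,0,0,15],[0,0,0,0,15]]

```text
time: 11.35
tool_pos: [0.424, -0.3031, 0.1713]
ee_rot: [0.001, 0.623, 0.783, 0.0]
wrist_force: [-0.7, -0.0, -1.4]
width: 0.0212
finger_force: 50.0
```

```bash
python3 - <<'E'
from h import *
import pickle
p,R,psi,s=pose();print(p.round(4),psi,s["time"],s["wrist_force"])
print("tool delta to rest",(R.T@(np.array([.4225,-.3039,.0484])-p)*1000).round(1), psi-103.0)
T=cam("top");W=cam("wrist");pickle.dump(dict(top=T,wrist=W),open("c5.pkl","wb"))
k=1.42
d=pickle.load(open("c4.pkl","rb"))["top"]
t=lambda u,v:(180+u/4,140+v/4)
for q in((148,124),(388,127),(383,315),(146,310)):print(plane(d,*t(*q),.042).round(4))
for q in((262,158),(260,265)):print("grip",plane(d,*t(*q),.093).round(4))
print("ring",plane(d,*t(433,225),.03))
E
```

```text
[ 0.424  -0.3031  0.1713] 102.9907112500005 11.35 [-0.74100726 -0.03665346 -1.35458418]
tool delta to rest [ -0.3  -1.8 122.9] -0.009288749999498691
[0.6574 0.1009 0.042 ]
[ 0.6559 -0.059   0.042 ]
[ 0.5305 -0.0559  0.042 ]
[0.5334 0.1011 0.042 ]
grip [0.6285 0.0219 0.093 ]
grip [0.5601 0.0227 0.093 ]
ring [ 0.59155433 -0.08942715  0.03      ]
```

>>> play_rows:
  motion:
    - [[0,-1.8,35,0,15],[0,0,35,0,15],[0,0,28,0,15],[0,0,12,0,15],[0,0,5,0,15],[0,0,4,0,15],[0,0,2,0,15],[0,0,0,0,15],[0,0,0,0,15]]

```text
time: 12.35
tool_pos: [0.422, -0.304, 0.0503]
ee_rot: [0.001, 0.623, 0.782, -0.0]
wrist_force: [0.4, -0.6, -1.4]
width: 0.0214
finger_force: 50.1
```

>>> play_rows:
  motion:
    - [[0,0,1.5,0,15],[0,0,1,0,15],[0,0,0,0,15],[0,0,0,0,15]]

```text
time: 12.75
tool_pos: [0.422, -0.304, 0.0484]
ee_rot: [0.0, 0.623, 0.782, -0.0]
wrist_force: [-1.4, 1.2, 6.2]
width: 0.0215
finger_force: 51.1
```

>>> play_rows:
  motion:
    - [[0,0,0,0,40],[0,0,0,0,85],[0,0,0,0,85],[0,0,0,0,85],[0,0,0,0,85],[0,0,-25,0,85],[0,0,-45,0,85],[0,0,-50,0,85],[0,0,-35,0,85],[0,0,-27,0,85],[0,0,0,0,85]]

```text
time: 13.85
tool_pos: [0.4234, -0.3053, 0.2342]
ee_rot: [0.005, 0.623, 0.782, -0.001]
wrist_force: [1.0, 0.5, -0.8]
width: 0.0848
finger_force: 0.0
```

```bash
python3 - <<'E'
from h import *
import pickle
p,R,psi,s=pose();print(p.round(4),psi,s["time"],s["width"])
w=cam("wrist");pickle.dump(w,open("w6.pkl","wb"))
def meas(w):
    h=cv2.cvtColor(w["im"],cv2.COLOR_RGB2HSV)
    m=((h[...,0]>12)&(h[...,0]<25)&(h[...,2]>140)&(h[...,1]<140)).astype(np.uint8);m[:,230:]=m[:,230:];m[:,:240]=0;m[:,330:]=0;m[:100]=0;m[268:]=0
    cs,_=cv2.findContours(m,0,2);P=np.vstack([c for c in cs if cv2.contourArea(c)>40]);return cv2.minAreaRect(P)
w0=pickle.load(open("w1.pkl","rb"))
for x in(w0,w):
    r=meas(x);b=cv2.boxPoints(r);b=b[np.argsort(b[:,1])];f=b[:2].mean(0);k=b[2:].mean(0)
    print(r,plane(x,*f,.078).round(4),plane(x,*k,.078).round(4))
E
```

```text
[ 0.4234 -0.3053  0.2342] 102.97659457379532 13.85 0.08480921931703905
((281.0, 179.0), (158.0, 26.0), 90.0) [ 0.4054 -0.2215  0.078 ] [ 0.437  -0.3571  0.078 ]
((279.0, 173.5), (147.0, 26.0), 90.0) [ 0.4059 -0.2314  0.078 ] [ 0.4352 -0.3581  0.078 ]
```

The handle's back end is within 2 mm of where it lay. Next I go above the insert's grip.

>>> play_rows:
  motion:
    - [[0,0,0,-8.5,85],[0,0,0,-8.5,85],[0,0,0,-8.5,85],[0,0,0,-8.5,85],[0,0,0,-8.5,85],[0,0,0,-8.5,85],[0,0,0,-8.5,85],[0,0,0,-8.5,85],[0,0,0,-8.2,85],[-21,41,0,0,85],[-21,41,0,0,85],[-21,41,0,0,85],[-21,41,0,0,85],[-21,41,0,0,85],[-21,41,0,0,85],[-20,41,0,0,85],[-20,41,0,0,85],[0,0,0,0,85],[0,0,0,0,85]]

```text
time: 15.8
tool_pos: [0.5912, 0.0231, 0.226]
ee_rot: [-0.002, 0.006, 1.0, 0.0]
wrist_force: [-0.3, -0.1, -0.0]
width: 0.0852
finger_force: 0.0
```

```bash
python3 - <<'E'
from h import *
import pickle
p,R,psi,s=pose();print(p.round(4),psi,s["time"],s["q"].round(2))
w=cam("wrist");pickle.dump(w,open("w7.pkl","wb"));save("w7",w["im"],1.42)
print(proj(w,[.594,.022,.093]),w["o"])
E
```

```text
[0.5912 0.0231 0.226 ] 179.3028453265342 15.8 [-0.13  0.11  1.79 -0.    1.25 -1.69]
(np.float64(279.7382657321859), np.float64(203.80563304674098)) [0.51776522 0.02329239 0.3683117 ]
```

View pics/w7.png

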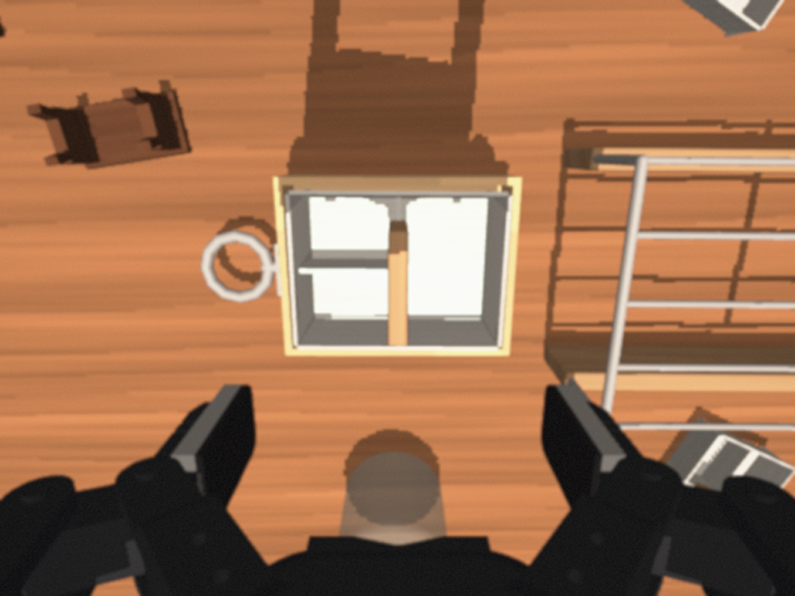

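Wrist view: the insert lies level in the carrier. The grip's top face runs from (398,252) to (398,345), the rim corners are at (275,178) and (511,354), and the ring is on the left at (238,265).

```bash
python3 - <<'E'
from h import *
import pickle
w=pickle.load(open("w7.pkl","rb"));T=pickle.load(open("c5.pkl","rb"))["top"];T4=pickle.load(open("c4.pkl","rb"))["top"]
p,R,psi,s=pose();k=1.42
a=plane(w,398/k,252/k,.093);b=plane(w,398/k,345/k,.093);print("grip",a.round(4),b.round(4),((a+b)/2).round(4),np.linalg.norm(a-b))
C=[plane(w,u/k,v/k,.042) for u,v in((275,178),(521,178),(511,354),(287,354))]
print(np.round(C,4).tolist(),np.mean(C,0).round(4))
print("tri",tri((w,398/k,252/k),(T4,180+260/4,140+267/4)).round(4),tri((w,398/k,345/k),(T4,180+262/4,140+157/4)).round(4))
m=(a+b)/2;print("tool delta",(R.T@(np.array([m[0],m[1],.058])-p)*1000).round(1))
print(plane(w,238/k,265/k,.03))
E
```

```text
grip [0.572  0.0227 0.093 ] [0.6286 0.0221 0.093 ] [0.6003 0.0224 0.093 ] 0.05654018144750477
[[0.533, -0.0561, 0.042], [0.5346, 0.1022, 0.042], [0.6568, 0.1025, 0.042], [0.6552, -0.0575, 0.042]] [0.5949 0.0228 0.042 ]
tri [0.5545 0.0203 0.1756] [0.6294 0.022  0.0909]
tool delta [ -9.8   0.4 168.4]
[ 0.5925512  -0.08980255  0.03      ]
```

>>> play_rows:
  motion:
    - [[-2.8,-0.6,40,0,85],[0,0,45,0,85],[0,0,40,0,85],[0,0,25,0,85],[0,0,12,0,85],[0,0,6,0,85],[0,0,0,0,85],[0,0,0,0,85]]

```text
time: 16.65
tool_pos: [0.5963, 0.021, 0.0626]
ee_rot: [0.002, 0.007, 1.0, -0.0]
wrist_force: [0.3, 0.4, -0.0]
width: 0.085
finger_force: 0.0
```

>>> play_rows:
  motion:
    - [[2,1.3,4,0,85],[0,0,0,0,85],[0,0,0,0,40],[0,0,0,0,20],[0,0,0,0,8],[0,0,0,0,6],[0,0,0,0,6],[0,0,0,0,6],[0,0,0,0,6],[0,0,0,0,6]]
  squeeze: 60

```text
time: 17.65
tool_pos: [0.5932, 0.0228, 0.0569]
ee_rot: [0.0, 0.007, 1.0, 0.0]
wrist_force: [0.9, 0.4, 0.2]
width: 0.0111
finger_force: 58.9
```

>>> play_rows:
  motion:
    - [[0,0,-8,0,6],[0,0,-15,0,6],[0,0,-22,0,6],[0,0,-22,0,6],[0,0,-13,0,6],[0,0,0,0,6],[0,0,0,0,6]]

```text
time: 18.35
tool_pos: [0.5927, 0.0229, 0.1367]
ee_rot: [-0.0, 0.007, 1.0, 0.0]
wrist_force: [-0.1, 0.4, -2.5]
width: 0.0119
finger_force: 58.4
```

```bash
python3 - <<'E'
from h import *
import pickle
p,R,psi,s=pose();print(p.round(4),psi,s["time"],s["width"],s["finger_force"],s["wrist_force"])
w=cam("wrist");S=cam("scene");pickle.dump((w,S),open("w8.pkl","wb"))
# yellow carrier rim in wrist view
def rim(w):
    h=cv2.cvtColor(w["im"],cv2.COLOR_RGB2HSV);m=((h[...,0]>=19)&(h[...,0]<32)&(h[...,1]>70)&(h[...,2]>110)).astype(np.uint8)*1
    return m
for x in(pickle.load(open("w7.pkl","rb")),w):
    m=rim(x);m[270:]=0;cs,_=cv2.findContours(m,0,2);P=np.vstack([c for c in cs if cv2.contourArea(c)>15]);print(cv2.boundingRect(P),m.sum())
E
```

```text
[0.5927 0.0229 0.1367] 179.17321704350903 18.35 0.011878228518737335 58.40326488018036 [-0.10453346  0.39005391 -2.49079068]
(192, 124, 175, 127) 1718
(160, 127, 240, 32) 731
```

Lifted (2.5 N, the insert's weight), still gripped. Now the half turn.

>>> play_rows:
  motion:
    - [[0,0,0,4,6],[0,0,0,8.2,6],[0,0,0,8.2,6],[0,0,0,8.2,6],[0,0,0,8.2,6],[0,0,0,8.2,6],[0,0,0,8.2,6],[0,0,0,8.2,6],[0,0,0,8.2,6],[0,0,0,8.2,6],[0,0,0,8.2,6],[0,0,0,4,6]]

```text
time: 19.65
tool_pos: [0.592, 0.0229, 0.135]
ee_rot: [-0.001, 0.714, 0.7, -0.001]
wrist_force: [0.2, 0.1, -1.7]
width: 0.0111
finger_force: 58.3
```

>>> play_rows:
  motion:
    - [[0,0,0,8,6],[0,0,0,8.2,6],[0,0,0,8.2,6],[0,0,0,8.2,6],[0,0,0,8.2,6],[0,0,0,8.2,6],[0,0,0,8.2,6],[0,0,0,8.2,6],[0,0,0,8.2,6],[0,0,0,8.2,6],[0,0,0,8.2,6],[0,0,0,0,6],[0,0,0,0,6],[0,0,0,0,6]]

```text
time: 21.05
tool_pos: [0.5927, 0.0229, 0.1362]
ee_rot: [-0.0, 1.0, -0.006, -0.001]
wrist_force: [-0.1, 0.7, -2.1]
width: 0.0112
finger_force: 58.3
```

```bash
python3 - <<'E'
from h import *
import pickle
p,R,psi,s=pose();print(p.round(4),psi,s["time"],s["width"],s["finger_force"],s["wrist_force"],s["q"].round(2),R.round(3).tolist())
w=cam("wrist");S=cam("scene");T=cam("top");pickle.dump((w,S,T),open("w9.pkl","wb"))
for n,q in(("rim far +y",[.535,.1022,.042]),("rim",[.6568,.1025,.042]),("ring",[.592,-.0897,.03])):print(n,proj(w,q),proj(T,q))
def rect(im,x0,y0,x1,y1):
    h=cv2.cvtColor(im,cv2.COLOR_RGB2HSV);m=((h[...,0]>=19)&(h[...,0]<32)&(h[...,1]>70)&(h[...,2]>110)).astype(np.uint8);return m
T4=pickle.load(open("c4.pkl","rb"))["top"]
for x in(T4,T):
    m=rect(x["im"],0,0,0,0);m[:165]=0;m[225:]=0;m[:,205:]=m[:,205:];m[:,:205]=0;m[:,290:]=0
    ys,xs=np.nonzero(m);print(xs.min(),xs.max(),ys.min(),ys.max(),len(xs))
E
```

```text
[0.5927 0.0229 0.1362] -0.7113421424684043 21.05 0.011193681484280904 58.33984136581421 [-0.0768563   0.6945836  -2.05457418] [-0.13  0.2   1.86 -0.    1.08  1.45] [[1.0, -0.012, -0.001], [-0.012, -1.0, 0.0], [-0.001, -0.0, -1.0]]
rim far +y (np.float64(175.49211346216975), np.float64(287.03070310982645)) (np.float64(216.08186155019445), np.float64(216.90391905181644))
rim (np.float64(156.859440967808), np.float64(122.12755823390933)) (np.float64(216.38714585231128), np.float64(171.2215550149606))
ring (np.float64(429.9048219717424), np.float64(208.19690475244218)) (np.float64(288.35173801021483), np.float64(196.08488063103854))
216 276 171 218 490
272 276 172 218 137
```

>>> play_rows:
  motion:
    - [[2.5,0,10,0,6],[0,0,15,0,6],[0,0,15,0,6],[0,0,12,0,6],[0,0,8,0,6],[0,0,5,0,6],[0,0,3,0,6],[0,0,3,0,6],[0,0,0,0,6]]

```text
time: 22.1
tool_pos: [0.5956, 0.0228, 0.0659]
ee_rot: [0.0, 1.0, -0.007, 0.0]
wrist_force: [-0.3, -0.1, -2.4]
width: 0.0113
finger_force: 58.4
```

>>> play_rows:
  motion:
    - [[0,0,3,0,6],[0,0,3,0,6],[0,0,2,0,6],[0,0,0,0,6],[0,0,0,0,6]]

```text
time: 22.6
tool_pos: [0.5955, 0.0228, 0.0578]
ee_rot: [-0.0, 1.0, -0.007, -0.0]
wrist_force: [-0.3, 0.4, -2.7]
width: 0.0112
finger_force: 58.4
```

>>> play_rows:
  motion:
    - [[0,0,1,0,6],[0,0,1,0,6],[0,0,0,0,6],[0,0,0,0,6]]

```text
time: 23.0
tool_pos: [0.5959, 0.0227, 0.0569]
ee_rot: [0.0, 1.0, -0.007, 0.0]
wrist_force: [-4.1, -0.7, 6.0]
width: 0.0113
finger_force: 59.5
```

Contact came at exactly the seated height (6 N at 0.0569 m). I release and retreat.

>>> play_rows:
  motion:
    - [[0,0,0,0,14],[0,0,0,0,25],[0,0,0,0,45],[0,0,0,0,70],[0,0,0,0,70],[0,0,0,0,70],[0,0,-10,0,70],[0,0,-25,0,70],[0,0,-40,0,70],[0,0,-45,0,70],[0,0,-45,0,70],[-45,0,0,0,70],[0,0,0,0,70],[0,0,0,0,70]]

```text
time: 24.4
tool_pos: [0.5498, 0.0236, 0.2213]
ee_rot: [0.0, 1.0, -0.007, 0.0]
wrist_force: [0.6, 0.2, -0.6]
width: 0.0698
finger_force: 0.0
```

```bash
python3 - <<'E'
from h import *
p,R,psi,s=pose();print(p.round(4),s["time"],s["width"],s["finger_force"],s["wrist_force"])
w=cam("wrist");S=cam("scene");T=cam("top")
a=cv2.resize(w["im"],(480,360));b=cv2.resize(T["im"][150:290,190:410],(320,204));c=cv2.resize(S["im"][120:260,190:390],(320,224))
save("fin",np.hstack([np.vstack([a,np.zeros((68,480,3),np.uint8)]),np.vstack([b,c])]))
E
```

```text
[0.5498 0.0236 0.2213] 24.4 0.0698475353156267 0.0 [ 0.64840641  0.2008737  -0.62240471]
```

View pics/fin.png

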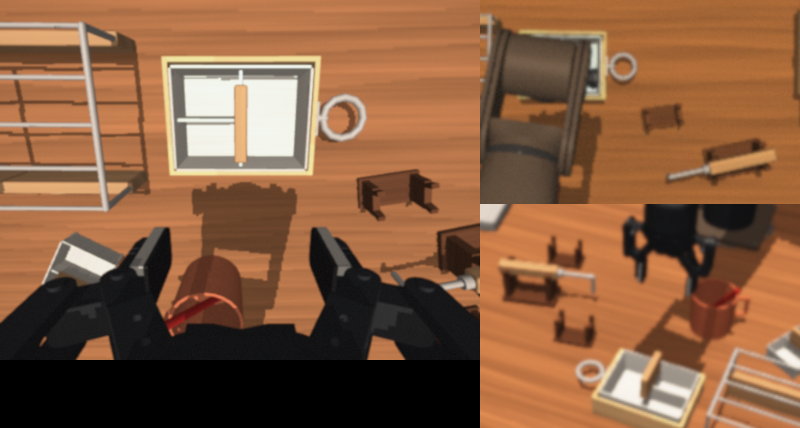

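The insert sits level in the carrier with its big compartment towards the ring at (342,117). The hook lies in its rest, at (730,165) in the top view, and nothing else has been moved.

```bash
python3 -c "
from rig import bot
print(bot.sign_off())"
```

```text
the job is handed in; nothing more can be done
None
```

I handed the job in at about 24 s. The carrier is out of the rack, the hook is back in its rest and the insert is turned and seated with its big compartment facing the ring; `sign_off` returned no verdict.

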